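# Lift the pedal box lid for the stock count and ease it shut

### The job

Two black dust-proof boxes with hand pedals stand on the stock-room trolley. Press the pedal of the taller box all the way down so that its lid opens, keep it open for about two seconds so the camera inside can be counted, then ease the pedal gently back up so that the lid comes down softly without slamming, and let go. Leave the lower, wider box shut.

Things in the scene. Friction and masses are not known exactly. Their poses are not given: they have to be found in the camera images.
- tall_pad (a point): where to press: top centre of the steel pedal plate (40 mm along the lever, 56 across, 10 thick, black ribs) on a lever from a slot low in the taller box's front (robot's side). x level towards the box, whose front wall is 85 mm away; y across; z up. 57 mm above the table at rest, 22 mm fully down; it moves only 3 mm sideways. Press straight down with something blunt, e.g. shut fingers.
- tall_pedal (a joint): pedal of the taller box, rad: 0 at rest (up), 0.23 fully down at a firm stop; level hinge inside the box, 155 mm from the pressing point. Takes 4 to 8 N at the plate; a spring and the lid's weight bring it back, so it follows a finger rising slowly. Let go from fully down, the lid slams in a third of a second; following it up over two seconds is gentle.
- tall_lid (a joint): lid of the taller box, rad: 0 shut, 1.15 fully open; turns 5 times the pedal's angle. Hinged on the upper rear edge (away from the robot); its front edge rises up and back, away from the pedal. The box is fixed, black plastic, 160 mm deep, 140 wide, 140 high, with a 6 mm lid.
- low_pedal (a joint): pedal of the other box, rad, 0 at rest (up), to be left alone. That box is black too, 160 mm deep, 200 wide and only 80 high, with the same lever and plate on its front. The two boxes stand side by side, either way round.

How it is judged:
By the outcome, as a careful person would: the job done as asked, in the order asked, and still so for the second after the job is handed in, with the robot touching nothing.
It also fails if it takes over 35 s, if anything falls off the work surface, if the arm or the gripper's body presses on something with over 40 N, if the wrist force passes 120 N, or if a joint passes its speed limit or range.

### The arm

A 6-joint arm with a two-finger parallel gripper is mounted at the origin on the work surface. World frame = base frame: x ahead of the robot, y to its left, z up, the work surface at z = 0. Lengths are in m, angles in rad, forces in N, time in s.
With the tool pointing down it reaches from about 0.25 to 0.725 m from the base axis. Payload 4 kg.
Tool frame: the origin (TCP) lies at the very end of the fingers, on their centre line; the grasp point (between the pads) lies 19 mm behind it; z points along the fingers, y is the direction in which the jaws open and shut (so a half turn about z gives the same grasp; the last joint's range is limited). The gripper opens to 85 mm and grips with 20 to 120 N. Pads are 22 mm wide; open, the fingers measure 114 mm over their backs; the gripper's body (76 mm by 85 mm) begins 54 mm behind the grasp point. The pads swing forward as they close: fully open they stand 13 mm farther back than shut.
Start: joints at [0, 0.241, 0.005, 1.335, 0, 1.571], TCP at [0.5, -0, 0.231] pointing down, gripper open.
Joint ranges: [-2.72, 2.72], [-1.05, 1.87], [-1.09, 1.28], [-1.99, 2.15], [-1.42, 1.44], [-3.14, 3.14]. Speed limits (rad/s): [2.79, 2.79, 3.14, 3.14, 3.14, 3.14].

### API

Orientations are given as a unit quaternion [x, y, z, w].
In Python, from workcell import bot gives the robot as it stands.
- The arm moves only by the shell command python3 -m crank 'ROWS'. ROWS is JSON, a list that holds one entry, the list of rows, each a list of 5 numbers: the shift along the tool's x, y, z in mm, then the turn about the tool's z in degrees, then the closure in counts, from 0 (fully open) to 255 (shut). In form: [[[tx, ty, tz, turn, grip], ...]]. A call has 1 to 12 rows; each row shifts and turns the pose as measured when the row begins, along the tool's axes as they then stand; what a row does not reach is not made up. A row lasts 1/8 s, in which the tool goes at most 62.5 mm and 10.7 degrees, less where a joint would pass 70% of its speed; a pose out of reach is approached as far as the arm can. A call is refused whole if a number of a shift passes 62.5 or a number of a turn 10.7, either way. A call with a gripper value outside its range is refused whole. The fingers move at their own pace and stop on an object; the grip force is fixed at half the most. Time passes only in rows, so rows that do not move let the fingers close. It gives the time, the measured TCP pose, the force and the opening at its end, in the units of the state.
- bot.get_obs(): the state, without advancing time (a new reading comes with each control period).
- bot.camera(name): name is "scene" or "side" or "wrist"; returns a dict with "img" (480x640x3 uint8, blue, green, red), "depth" (480x640 float32, m along the optical axis (not along the pixel's ray), 0 where there is no reading), "fx", "fy", "cx", "cy" (pixels), "D" ([k1, k2, p1, p2, k3] as OpenCV has them; the pictures are not rectified), "R" (3x3) and "t" (3): a world point X has camera coordinates R X + t; the wrist camera has in their place "T_tool_cam" (4x4, takes a point from camera to tool coordinates, whose origin is the TCP and whose axes are the flange's). Camera axes: x right, y down, z forward; pixel columns grow to the right and rows downward; lengths in m; the calibration is good to about 2 mm. A picture is of the moment at which its call begins: read the wrist's pose just before it.
- bot.job_done(): hands the job in, once; it reports no verdict.
The state is a dict: "clock": time; "joint_pos": joint angles; "joint_vel": joint speeds; "tau": joint torques, N m; "eef_pos": TCP position; "tool_rot": TCP orientation; "ft_force": force on the tool from outside, world axes, zero at the start; "ft_torque": the same for the moment, N m; "grip_width": finger opening in m.
Only numpy, scipy, OpenCV 4.12 (cv2) and the standard library are available. Lean on these libraries where they do the work, as an engineer would, in place of code of your own. Each camera call takes 0.05 s, during which the arm holds its last target.

## Working session

There is one attempt and no reset: what is moved stays moved. The work goes in short steps, Python scripts to look and compute and a shell command to move; the robot and the scene stay as the last step left them, time stands still between calls to the robot, and variables do not carry over. Pictures are saved under pics/ and viewed, and the job is handed in when it is done.

```bash
mkdir -p pics
python3 - <<'E'
from workcell import bot
import cv2
o=bot.get_obs();print(o)
for n in("scene","side","wrist"):
    c=bot.camera(n);cv2.imwrite(f"pics/a_{n}.png",c["img"])
    print(n,c["fx"],c["cx"],c["D"],c.get("R"),c.get("t"),c.get("T_tool_cam"))
E
```

```text
{'clock': 0.0, 'joint_pos': array([2.28420415e-05, 2.41413079e-01, 3.70755730e-03, 1.33519614e+00,
       6.07653258e-06, 1.57078481e+00]), 'joint_vel': array([ 5.26200209e-04, -2.19987388e-04,  5.42043716e-05,  4.14363559e-04,
        1.94268266e-04,  2.15720600e-04]), 'tau': array([ 5.50268451e-04, -3.72315860e+01,  2.52406776e+01,  1.67737965e-02,
        2.29149265e-05,  1.14679995e-05]), 'eef_pos': array([4.99360958e-01, 1.32506514e-05, 2.30406548e-01]), 'tool_rot': array([ 0.70709424,  0.70711853, -0.00074221, -0.00074649]), 'ft_force': array([ 0.37030139, -0.05145975, -0.07932524]), 'ft_torque': array([-0.05607409, -0.03094962, -0.01968387]), 'grip_width': 0.08497881272862062}
scene 521.6270161538448 317.913032030211 [-0.11461427  0.          0.          0.          0.        ] [[-0.55706299  0.83046891  0.00148706]
 [ 0.7164284   0.48147082 -0.50489227]
 [-0.42001331 -0.28019143 -0.86318108]] [ 0.34714307 -0.37841562  1.37463891] None
side 447.04234586625466 315.40497841634374 [-0.05164627  0.          0.          0.          0.        ] [[ 0.82109258 -0.57065384  0.01269518]
 [-0.4266785  -0.62840173 -0.65042811]
 [ 0.37914697  0.52864494 -0.75946172]] [-0.51512882  0.3371316   0.73359985] None
wrist 395.3940534936101 316.98361841276574 [-0.05355564  0.          0.          0.          0.        ] None None [[ 5.97838343e-04 -9.44396886e-01 -3.28807185e-01  8.45834266e-02]
 [ 9.99999015e-01  1.46972031e-04  1.39606994e-03  1.97894890e-04]
 [-1.27011864e-03 -3.28807696e-01  9.44396043e-01 -1.42323615e-01]
 [ 0.00000000e+00  0.00000000e+00  0.00000000e+00  1.00000000e+00]]
```

View pics/a_scene.png

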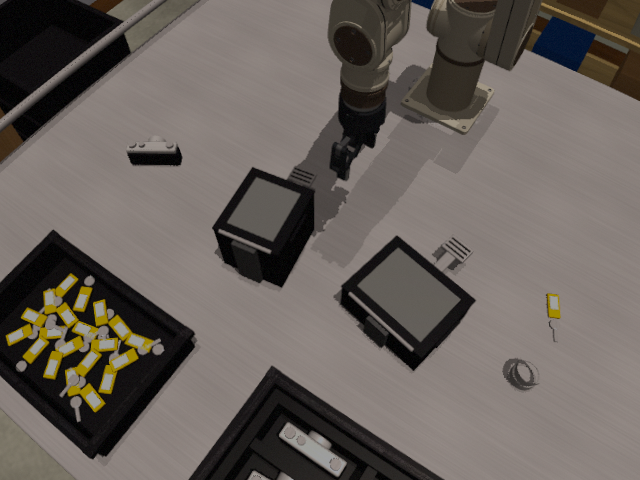

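View pics/a_side.png

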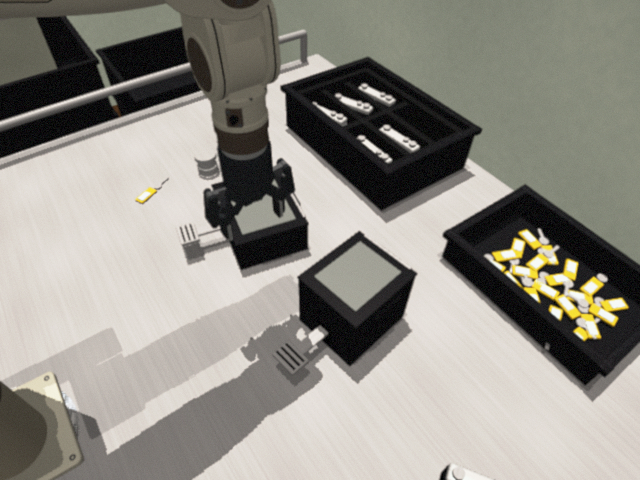

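View pics/a_wrist.png

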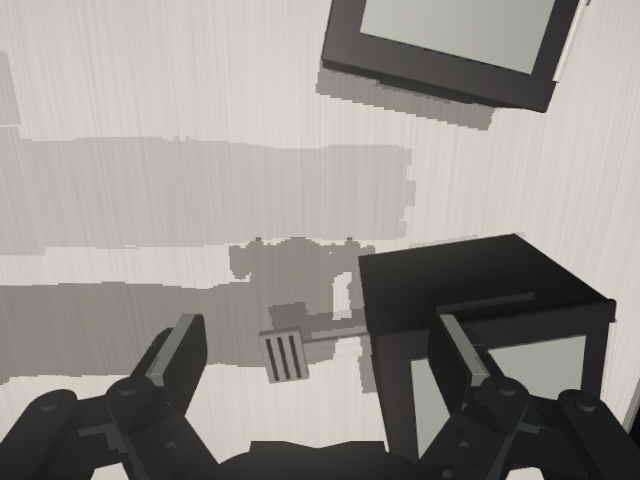

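The taller box is at about (265,225) in the scene view and (355,300) in the side view. Its pedal plate is at about (290,356) in side and (285,357) in wrist. Next I'll measure the plate.

```bash
cat > h.py <<'E'
from workcell import bot
import cv2,numpy as np
from scipy.spatial.transform import Rotation as Ro
def cam(n):
    o=bot.get_obs();c=bot.camera(n)
    if n=="wrist":
        T=np.eye(4);T[:3,:3]=Ro.from_quat(o["tool_rot"]).as_matrix();T[:3,3]=o["eef_pos"]
        W=T@c["T_tool_cam"];c["C"]=W[:3,3];c["Rw"]=W[:3,:3]
    else: c["Rw"]=np.array(c["R"]).T;c["C"]=-c["Rw"]@np.array(c["t"])
    return c
def ray(c,uv):
    K=np.array([[c["fx"],0,c["cx"]],[0,c["fy"],c["cy"]],[0,0,1.]])
    p=cv2.undistortPoints(np.array(uv,float).reshape(-1,1,2),K,np.array(c["D"])).reshape(-1,2)
    return np.c_[p,np.ones(len(p))]@c["Rw"].T
def plane(c,uv,z):
    d=ray(c,uv);return c["C"]+d*((z-c["C"][2])/d[:,2])[:,None]
def depthpts(c,uv):
    d=ray(c,uv);return np.array([c["C"]+k*c["depth"][int(v),int(u)] for k,(u,v) in zip(d,uv)])
E
python3 - <<'E'
from h import *
for n,b in(("wrist",(235,310,350,400)),("side",(265,325,330,385)),("scene",(275,155,330,200))):
    c=cam(n);x0,y0,x1,y1=b
    cv2.imwrite(f"pics/b_{n}.png",cv2.resize(c["img"][y0:y1,x0:x1],None,fx=6,fy=6,interpolation=cv2.INTER_CUBIC))
    u=[(x,y) for y in range(y0,y1) for x in range(x0,x1) if c["depth"][y,x]>0]
    P=depthpts(c,u);m=(P[:,2]>.048)&(P[:,2]<.068)
    Q=P[m];print(n,m.sum(),Q.mean(0),cv2.minAreaRect((Q[:,:2]*1000).astype(np.float32)))
    # box top
    v,w=np.mgrid[0:480:3,0:640:3];uu=[(x,y) for x,y in zip(w.ravel(),v.ravel()) if c["depth"][y,x]>0]
    P=depthpts(c,uu)
    for lo,hi in((.07,.1),(.135,.16)):
        Q=P[(P[:,2]>lo)&(P[:,2]<hi)&(P[:,0]>.35)&(P[:,0]<.85)&(abs(P[:,1])<.4)]
        if len(Q):print(lo,len(Q),Q.mean(0),cv2.minAreaRect((Q[:,:2]*1000).astype(np.float32)))
E
```

```text
wrist 3203 [ 0.48092712 -0.14433542  0.05522   ] ((490.0179748535156, -145.6450653076172), (85.02397918701172, 56.739593505859375), 8.178101539611816)
0.07 2865 [0.59756216 0.09370455 0.08741531] ((603.8865966796875, -22.856460571289062), (186.0833282470703, 348.7991638183594), 3.5057859420776367)
0.135 2010 [ 0.62425544 -0.08862179  0.14709996] ((631.4124755859375, -122.67013549804688), (166.149658203125, 144.71998596191406), 8.99371337890625)
side 1154 [ 0.48802362 -0.14765348  0.05572276] ((499.622314453125, -143.88406372070312), (106.896728515625, 56.818603515625), 9.999357223510742)
0.07 393 [0.59075918 0.06966133 0.08564055] ((604.225341796875, 53.54771423339844), (193.3046417236328, 510.506591796875), 4.069155693054199)
0.135 679 [ 0.62495169 -0.12928052  0.14733611] ((630.5220947265625, -124.7635726928711), (165.6491241455078, 145.17222595214844), 9.828033447265625)
scene 394 [ 0.47086722 -0.14761351  0.05520416] ((469.66436767578125, -148.57125854492188), (44.36361312866211, 57.079505920410156), 10.845626831054688)
0.07 1040 [0.61362504 0.17572208 0.08671246] ((609.5952758789062, 64.15715026855469), (205.21238708496094, 492.04095458984375), 3.134045362472534)
0.135 574 [ 0.63599064 -0.1188819   0.14699202] ((632.7086791992188, -121.50360870361328), (169.2731170654297, 140.59312438964844), 8.611418724060059)
```

Across the views the pad comes out at about (0.4685, -0.149), and the box yaw is about 9°. At this pose tool x is world +y, tool y is world +x and tool z is down. I'll move above the pad and shut the fingers.

```bash
python3 -m crank '[[[-40,-8,0,0,255],[-40,-8,0,0,255],[-40,-8,10,0,255],[-29,-7,30,0,255],[0,0,30,0,255],[0,0,15,0,255],[0,0,0,0,255],[0,0,0,0,255]]]'
```

```text
clock: 1.3
eef_pos: [0.4692, -0.1539, 0.1444]
tool_rot: [0.707, 0.707, 0.0, 0.001]
ft_force: [-0.2, -0.4, 0.4]
grip_width: -0.0001
```

```bash
python3 -m crank '[[[5,-1,20,0,255],[0,0,20,0,255],[0,0,20,0,255],[0,0,12,0,255],[0,0,0,0,255]]]'
python3 - <<'E'
from h import *
print(bot.get_obs()["eef_pos"])
c=cam("side");cv2.imwrite("pics/c_side.png",cv2.resize(c["img"][200:440,160:480],None,fx=2.5,fy=2.5))
c=cam("wrist");cv2.imwrite("pics/c_wrist.png",c["img"])
E
```

```text
clock: 1.92
eef_pos: [0.4735, -0.1493, 0.076]
tool_rot: [0.706, 0.708, 0.003, 0.006]
ft_force: [-0.5, -0.2, -0.5]
grip_width: -0.0002
[ 0.47350967 -0.1492665   0.07603891]
```

View pics/c_side.png

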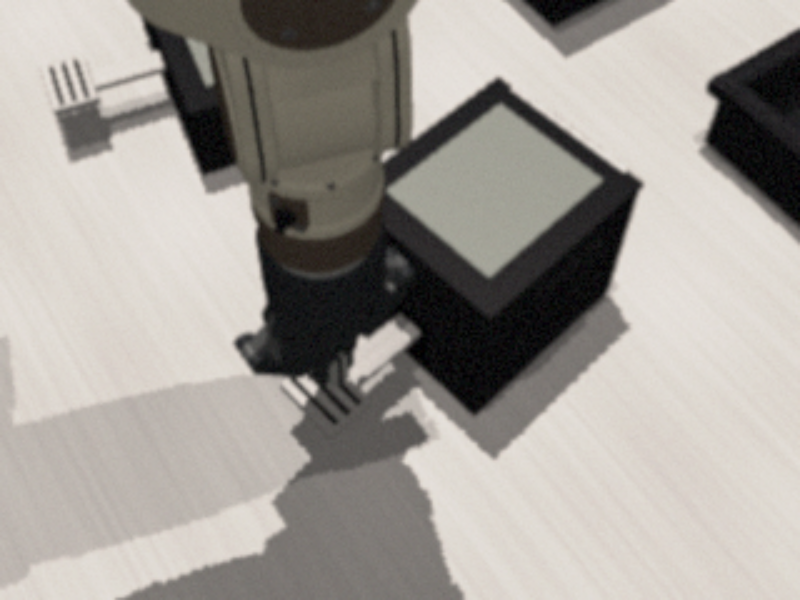

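View pics/c_wrist.png

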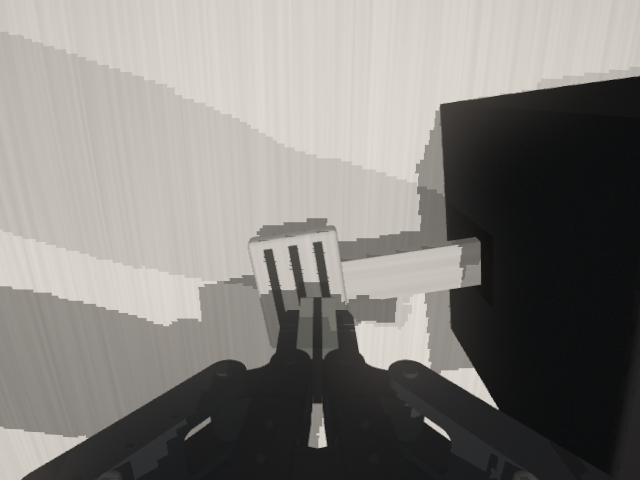

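The plate is under the fingers, and the tips have drifted about 4 mm towards the box. The right-hand knuckle sits close to the box front, so I'll check that clearance from depth.

Run:
```python
from h import *
o=bot.get_obs();Rt=Ro.from_quat(o["tool_rot"]).as_matrix();print(o["joint_pos"],(Rt[:,2]))
for n in("wrist","side"):
    c=cam(n)
    v,w=np.mgrid[0:480:2,0:640:2];uu=[(x,y) for x,y in zip(w.ravel(),v.ravel()) if c["depth"][y,x]>0]
    P=depthpts(c,uu);T=(P-o["eef_pos"])@Rt
    for lo in range(0,140,10):
        m=(T[:,2]<-lo/1000)&(T[:,2]>-(lo+10)/1000)&(abs(T[:,0])<.06)&(abs(T[:,1])<.075)
        if m.any(): print(n,lo,m.sum(),T[m][:,:2].min(0).round(3),T[m][:,:2].max(0).round(3))
```

```text
[-3.05548489e-01  3.49349976e-01 -2.75291355e-01  9.30641901e-01
 -2.22167875e-05  1.26233943e+00] [ 0.01478728 -0.00468759 -0.99987967]
wrist 0 362 [ 0.006 -0.012] [0.06  0.075]
wrist 10 595 [ 0.006 -0.013] [0.06  0.075]
wrist 20 693 [ 0.005 -0.013] [0.06  0.075]
wrist 30 810 [-0.011 -0.013] [0.06  0.075]
wrist 40 1507 [-0.012 -0.032] [0.06  0.075]
wrist 50 3369 [-0.012 -0.04 ] [0.06  0.075]
wrist 60 2911 [-0.011 -0.048] [0.06  0.075]
wrist 70 3486 [-0.006 -0.057] [0.018 0.058]
wrist 80 2315 [ 0.006 -0.061] [0.018 0.062]
side 0 4 [-0.011 -0.01 ] [-0.007  0.005]
side 10 9 [-0.012 -0.012] [0.003 0.011]
side 20 11 [-0.012 -0.014] [-0.001  0.011]
side 30 7 [-0.012 -0.012] [-0.007  0.005]
side 40 16 [-0.014 -0.03 ] [-0.006  0.028]
side 50 50 [-0.013 -0.033] [0.036 0.075]
side 60 32 [-0.017 -0.043] [0.036 0.075]
side 70 39 [-0.018 -0.05 ] [0.03  0.075]
side 80 49 [-0.017 -0.061] [0.004 0.06 ]
side 90 71 [-0.019 -0.061] [0.013 0.06 ]
side 100 29 [-0.02 -0.05] [ 0.006 -0.009]
side 110 16 [-0.011 -0.04 ] [ 0.008 -0.025]
side 120 7 [-0.036 -0.037] [ 0.003 -0.001]
side 130 34 [-0.038 -0.037] [0.009 0.027]
```

Knuckles reach 62 mm out against 80–85 mm to the wall, about 20 mm clear. I'll correct x and then press in steps.

```bash
python3 -m crank '[[[0,-6,0,0,255],[0,-2,5,0,255],[0,0,6,0,255],[0,0,0,0,255]]]'
```

```text
clock: 2.62
eef_pos: [0.4663, -0.15, 0.0663]
tool_rot: [0.706, 0.708, 0.004, 0.008]
ft_force: [-0.7, -0.2, 0.3]
grip_width: 0.0003
```

```bash
python3 -m crank '[[[0,0,5,0,255],[0,0,5,0,255],[0,0,5,0,255],[0,0,5,0,255],[0,0,5,0,255],[0,0,5,0,255]]]'
```

```text
clock: 3.38
eef_pos: [0.4676, -0.1502, 0.0357]
tool_rot: [0.706, 0.708, 0.005, 0.009]
ft_force: [-0.8, 0.2, 4.7]
grip_width: -0.0002
```

```bash
python3 -m crank '[[[0,0,5,0,255],[0,0,5,0,255],[0,0,3,0,255],[0,0,2,0,255],[0,0,1,0,255]]]'
```

```text
clock: 4.0
eef_pos: [0.4696, -0.15, 0.0223]
tool_rot: [0.706, 0.708, 0.006, 0.01]
ft_force: [-4.1, 1.2, 13.8]
grip_width: 0.0002
```

13.8 N at z = 22 mm, so the pedal is on its stop. Now I'll hold it.

```bash
python3 -m crank '[[[0,0,1,0,255],[0,0,1,0,255],[0,0,1,0,255],[0,0,1,0,255]]]'
python3 - <<'E'
from h import *
c=cam("scene");cv2.imwrite("pics/d_scene.png",cv2.resize(c["img"][60:300,180:500],None,fx=2.5,fy=2.5))
E
```

```text
clock: 4.5
eef_pos: [0.4695, -0.15, 0.0223]
tool_rot: [0.706, 0.708, 0.007, 0.011]
ft_force: [-3.7, 1.4, 14.0]
grip_width: 0.0003
```

View pics/d_scene.png

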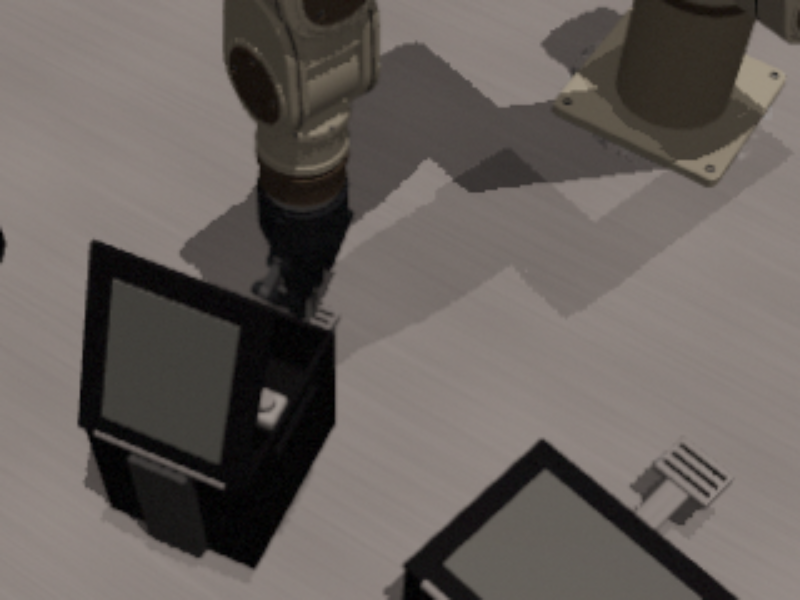

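The lid stands open with the camera visible inside at about (267,405) in this crop, and the low box is shut. Holding for the rest of the two seconds.

```bash
python3 -m crank '[[[0,0,1,0,255],[0,0,1,0,255],[0,0,1,0,255],[0,0,1,0,255],[0,0,1,0,255],[0,0,1,0,255],[0,0,1,0,255],[0,0,1,0,255],[0,0,1,0,255],[0,0,1,0,255],[0,0,1,0,255],[0,0,1,0,255]]]'
```

```text
clock: 6.05
eef_pos: [0.4695, -0.15, 0.0223]
tool_rot: [0.706, 0.708, 0.008, 0.013]
ft_force: [-4.1, 1.9, 14.3]
grip_width: -0.0
```

```bash
python3 -m crank '[[[0,0,-1.5,0,255],[0,0,-1.5,0,255],[0,0,-1.5,0,255],[0,0,-1.5,0,255],[0,0,-1.5,0,255],[0,0,-1.5,0,255]]]'
```

```text
clock: 6.8
eef_pos: [0.4681, -0.1502, 0.031]
tool_rot: [0.706, 0.708, 0.007, 0.013]
ft_force: [-1.2, 0.8, 4.1]
grip_width: 0.0002
```

```bash
python3 -m crank '[[[0,0,-1.5,0,255],[0,0,-1.5,0,255],[0,0,-1.5,0,255],[0,0,-1.5,0,255],[0,0,-1.5,0,255],[0,0,-1.5,0,255],[0,0,-1.5,0,255],[0,0,-1.5,0,255],[0,0,-1.5,0,255],[0,0,-1.5,0,255]]]'
```

```text
clock: 8.05
eef_pos: [0.467, -0.1503, 0.0469]
tool_rot: [0.706, 0.708, 0.006, 0.012]
ft_force: [-1.7, -0.2, 3.3]
grip_width: 0.0001
```

Contact holds at 3.3 N. I'll ease the last 10 mm more slowly.

```bash
python3 -m crank '[[[0,0,-1,0,255],[0,0,-1,0,255],[0,0,-1,0,255],[0,0,-1,0,255],[0,0,-1,0,255],[0,0,-1,0,255],[0,0,-1,0,255],[0,0,-1,0,255],[0,0,-1,0,255],[0,0,-1,0,255],[0,0,-1,0,255],[0,0,-1,0,255]]]'
```

```text
clock: 9.55
eef_pos: [0.467, -0.1501, 0.059]
tool_rot: [0.706, 0.708, 0.007, 0.012]
ft_force: [-0.1, -0.5, -0.5]
grip_width: -0.0001
```

Force is zero at 59 mm, so the finger is off the pedal. I'll retreat straight up and check.

```bash
python3 -m crank '[[[0,0,-3,0,255],[0,0,-10,0,255],[0,-2,-20,0,255],[0,-2,-30,0,255],[0,-2,-30,0,255],[0,0,-20,0,255],[0,0,0,0,255],[0,0,0,0,255]]]'
python3 - <<'E'
from h import *
for n,(x0,y0,x1,y1) in(("scene",(275,155,330,200)),("side",(265,325,330,385))):
    c=cam(n)
    u=[(x,y) for y in range(y0,y1) for x in range(x0,x1) if c["depth"][y,x]>0]
    P=depthpts(c,u);m=(P[:,2]>.03)&(P[:,2]<.068)&(P[:,0]<.49);print(n,m.sum(),np.median(P[m],0))
    v,w=np.mgrid[0:480:3,0:640:3];P=depthpts(c,[(x,y) for x,y in zip(w.ravel(),v.ravel()) if c["depth"][y,x]>0])
    Q=P[(P[:,2]>.135)&(P[:,0]>.56)&(P[:,0]<.72)&(P[:,1]<-.06)&(P[:,1]>-.19)];print("lid z",np.percentile(Q[:,2],[2,50,98]))
    cv2.imwrite(f"pics/e_{n}.png",c["img"])
E
```

```text
clock: 10.55
eef_pos: [0.4577, -0.149, 0.1778]
tool_rot: [0.706, 0.708, 0.007, 0.013]
ft_force: [-0.6, -0.6, 0.0]
grip_width: 0.0002
scene 380 [ 0.47070664 -0.14550818  0.05530092]
lid z [0.14279243 0.14741549 0.15152659]
side 711 [ 0.4665885  -0.15128517  0.05707201]
lid z [0.14464016 0.14780923 0.15064367]
```

View pics/e_scene.png

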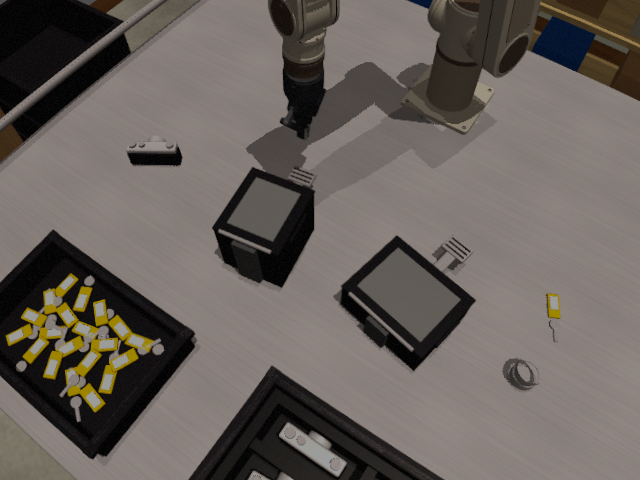

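View pics/e_side.png

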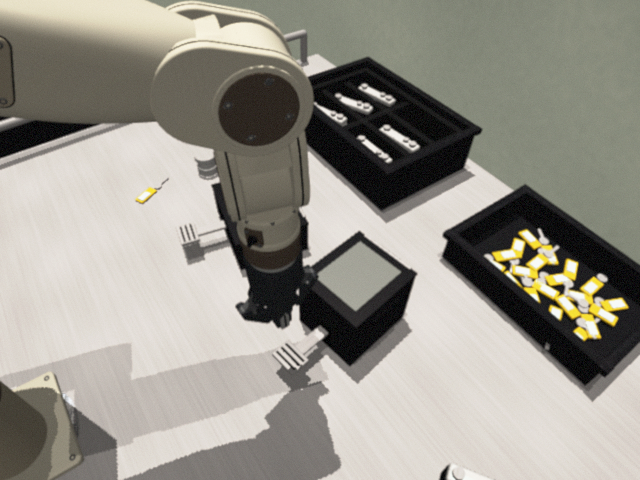

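Both lids are shut: tall at about (265,210) and low at about (408,290) in scene. The pedal at (302,178) is back up and the gripper is clear of everything.

```bash
python3 -c "
from workcell import bot
print(bot.job_done())"
```

```text
the job is handed in; nothing more can be done
None
```

The job is done and handed in. The taller box's lid was opened, held open and brought down softly, and the lower box stayed shut.

- **Press and hold:** I pressed the pedal down with shut fingers to its stop, at z ≈ 22 mm and about 14 N. The lid opened fully with the camera inside visible, and I held it about 2.1 s.
- **Release:** I followed the pedal up over about 3.5 s. Contact was still 3.3 N at 47 mm and the force was zero by 59 mm. I then moved straight up, with the clock at about 10.6 s.
- **Last checks:** The taller box's lid is flat at 147–148 mm and its pedal plate is back at 55–57 mm, its rest height. The gripper is clear of everything. The lower box looks unchanged in the pictures. I did not measure its pedal again.
- **Disagreements:** Nothing failed. The arm drifted about 5 mm sideways during moves, which I corrected before pressing. The tool also ended up tilted by about 1–2°.

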